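# Tighten and prove the clamp screw of a bread-slicing guide

### The job

The clamp screw of the bread-slicing guide is slack: by the upright wooden post on its lever, turn it clockwise (seen from above) until it is home, then keep pressing the post the same way with about 14 N (never 20 N) for a good second, without it turning any further. Then prove that it holds: press the post back the other way with only about 3.5 N for a good second, so that the screw does not turn loose, then let go and leave it tight. Leave the bread and everything else on the table where it is.

Things in the scene. Friction and masses are not known exactly. Their poses are not given: they have to be found in the camera images.
- post_top (a point): centre of the top face of the upright round wooden post at the lever's end: diameter 18, standing 43 above the flat steel lever arm (16 wide, 10 thick). Top 136 above the table; nothing within 110 of the screw axis is higher than 110, all is clear above. The post circles the screw axis at radius 85. z up; x points from post to screw axis
- screw_top (a point): centre of the top of the lever's steel hub, on the vertical axis of the clamp screw, 100 above the table (36 below post_top). The arm sticks out from it to the post. Clockwise seen from above tightens
- screw (a joint): turn of the clamp screw up to its pad, rad: starts -0.9 to -0.35, grows clockwise seen from above, 0 when it meets the pad. Friction 0.5 Nm either way (5.9 N at the post). From 0 the lever turns on clockwise by 0.05 to 0.5 rad, not measured, as the pad beds down (0.62 Nm, 7.3 N), to a hard stop: home. Stays where left; turned back, this joint goes negative
- lever (a joint): elastic twist of the lever on the screw, rad: 0 unloaded, positive when pressed clockwise seen from above. Very stiff, 150 Nm/rad: 0.001 rad is 0.15 Nm, or 1.76 N on the post, level and square to the arm; gripping the post and twisting it loads the lever too. Too small to see: feel the force instead
- board: fixed wooden slicing board 300 x 340 x 20, origin on the table below the screw axis. Carries the dark clamp block (50 x 60, top at 60) under the screw, a stop plate (12 x 180, top at 105) 58 along its +x from the screw axis, a slotted knife guide (top at 110) beyond. z up. The lever's whole swing lies on the side away from the stop plate
- loaf: crusty brown loaf 90 x 180 x 75 high, on the board behind the stop plate (side away from the lever); origin at the centre of its underside
- slice: bread slice 80 x 62 x 14, lying on the board; origin at the centre of its underside
- jam_jar: dark jam jar with steel lid, diameter 60, 72 high, on the board beside the clamp block; origin at the centre of its underside
- butter_dish: white dish, diameter 100, with a butter block, 45 high in all, on the table; origin at the centre of its underside
- butter_knife: wooden butter knife 180 long, on the table; origin at the centre of its underside (of the blade-handle joint)
- pitcher: glass pitcher, diameter 124, 170 high, on the table; origin at the centre of its underside
- mug: white mug, diameter 80, 90 high, on the table; origin at the centre of its underside

How it is judged:
By the outcome, as a careful person would: the job done as asked, in the order asked, and still so for the second after the job is handed in, with the robot touching nothing.
It also fails if it takes over 69 s, if anything falls off the work surface, if the arm or the gripper's body presses on something with over 40 N, if the wrist force passes 120 N, or if a joint passes its speed limit or range.

### The arm

A 7-joint arm with a two-finger parallel gripper is mounted at the origin on the work surface. World frame = base frame: x ahead of the robot, y to its left, z up, the work surface at z = 0. Lengths are in m, angles in rad, forces in N, time in s.
With the tool pointing down it reaches from about 0.425 to 0.875 m from the base axis. Payload 4.7 kg.
Tool frame: the origin (TCP) lies midway between the tips of the shut fingers; the grasp point (between the pads) lies 19 mm behind it; z points along the fingers, y is the line along which they close (so a half turn about z gives the same grasp; the last joint's range is limited). The gripper opens to 87 mm and grips with 3 to 60 N. Pads are 19 mm wide; open, the fingers measure 117 mm over their backs; the gripper's body (75 mm by 190 mm) begins 51 mm behind the grasp point.
Start: joints at [-1.326, 0.321, -0.07, 1.45, 0.023, 1.371, -0.057], TCP at [0.149, 0.633, 0.223] pointing down, gripper open.
Joint ranges: [-2.86, 2.86], [-0.3, 2.09], [-1.38, 1.24], [0.06, 2.45], [-1.56, 4.7], [0.09, 2.05], [-2.69, 2.69]. Speed limits (rad/s): [2.57, 2.57, 3.14, 3.14, 3.14, 3.14, 3.14].

### API

Orientations are given as a rotation vector (axis times angle).
In Python, from bench import ctrl, get_image, camera_model, close_job gives the robot as it stands (ctrl), with the cameras as plain functions and the job as plain functions.
- The arm moves only by the shell command python3 inch.py 'ROWS' [FORCE]. ROWS is rows parted by semicolons, their numbers by spaces, 1 to 20 of them, each of 5 numbers: dx, dy, dz in m, then a turn about the tool's z in rad, then the opening from 0.0 (shut) to 1.0 (fully open); each row is the pose to reach, as a shift and turn from the pose commanded when the command began, along the tool's axes at that moment; what a row does not reach only later rows make up. A row lasts 1/10 s, in which the tool goes at most 0.05 m and 0.15 rad, less where a joint would pass 70% of its speed; a pose out of reach is approached as far as the arm can. The fingers move at their own pace and stop on an object; FORCE is the grip in N (left out, the last holds). Time passes only in rows, so rows that do not move let the fingers close. It prints the time, the measured TCP pose, the force, the opening and the grip force at its end.
- ctrl.get_state(): the state, without advancing time (a new reading comes with each control period).
- get_image(name): name is "scene" or "top" or "wrist"; returns the picture (384x512x3 uint8, red, green, blue); there is no depth.
- camera_model(name): a dict with "vertical_fov" (degrees; the focal length in pixels is half the picture's height over the tangent of half this angle, whatever the lens; pixels are square), "cx", "cy" (the principal point, pixels), "k1" (the pictures are not rectified: a ray, as slopes to the right and down, at radius r is drawn at 1 + k1 r^2 times it, then the intrinsics apply), "rvec" (rotation vector, rad) and "tvec" (3), from world to camera coordinates, as OpenCV has them; the wrist camera has in their place "hand_eye" (4x4, takes a point from camera to tool coordinates, whose origin is the TCP and whose axes are the flange's). Camera axes: x right, y down, z forward; pixel columns grow to the right and rows downward; lengths in m; the calibration is good to about 2 mm. A picture is of the moment at which its call begins: read the wrist's pose just before it. camera_model takes no time and is no camera call.
- close_job(): hands the job in; it is judged then, once.
The state is a dict: "time": time; "joint_positions": joint angles; "qd": joint speeds; "joint_torque": joint torques, N m; "position": TCP position; "tool_rot": TCP orientation; "ft_force": force on the tool from outside, world axes, zero at the start; "torque": the same for the moment, N m; "grip_width": opening from 0.0 (shut) to 1.0 (fully open); "grip_force": force on a finger pad.
Only numpy, scipy, OpenCV 4.12 (cv2) and the standard library are available. Lean on these libraries where they do the work, as an engineer would, in place of code of your own. Each camera call takes 0.05 s, during which the arm holds its last target. There are 200 camera calls.

## Working session

There is one attempt and no reset: what is moved stays moved. The work goes in short steps, Python scripts to look and compute and a shell command to move; the robot and the scene stay as the last step left them, time stands still between calls to the robot, and variables do not carry over. Pictures are saved under pics/ and viewed, at most 10 in all, crops included, and the job is handed in when it is done.

```bash
ls; mkdir -p pics
python3 - <<'E'
from bench import ctrl, get_image, camera_model, close_job
import cv2,numpy as np
s=ctrl.get_state(); print({k:np.round(v,3) for k,v in s.items()})
a=get_image("scene");b=get_image("top")
np.save('pics/scene.npy',a);np.save('pics/top.npy',b)
cv2.imwrite('pics/a.png',cv2.resize(a[:,:,::-1],(800,600)));cv2.imwrite('pics/b.png',cv2.resize(b[:,:,::-1],(800,600)))
for n in("scene","top","wrist"):print(n,camera_model(n))
E
```

```text
bench.py
inch.py
pics
{'time': np.float64(0.0), 'joint_positions': array([-1.326,  0.322, -0.07 ,  1.452,  0.023,  1.371, -0.057]), 'qd': array([-0.001,  0.   , -0.001, -0.   ,  0.001,  0.001, -0.   ]), 'joint_torque': array([-0.0000e+00, -4.9127e+01, -4.0400e-01, -3.1254e+01, -6.4000e-02,
        4.3000e-02,  0.0000e+00]), 'position': array([0.149, 0.632, 0.221]), 'tool_rot': array([-3.620e-01, -3.121e+00,  3.000e-03]), 'ft_force': array([ 0.047, -0.411, -0.607]), 'torque': array([0.05 , 0.01 , 0.056]), 'grip_force': np.float64(0.0), 'grip_width': np.float64(1.0)}
scene {'vertical_fov': 51.25150384144852, 'cx': 259.9931060485774, 'cy': 187.37463218688748, 'k1': -0.013968381662851302, 'rvec': array([ 2.22404424,  0.91061198, -0.36952298]), 'tvec': array([-0.44555007, -0.20471689,  1.3216442 ])}
top {'vertical_fov': 56.13568528595966, 'cx': 259.11168965398, 'cy': 191.3197850395976, 'k1': 0.0185838934575255, 'rvec': array([ 2.14276432, -2.06191187,  0.22196347]), 'tvec': array([0.00203175, 0.58030785, 0.84401418])}
wrist {'vertical_fov': 62.57624113850323, 'cx': 258.6830762456786, 'cy': 193.14194642484952, 'k1': -0.08989633529552801, 'hand_eye': array([[-9.60358952e-04, -9.64157213e-01, -2.65329883e-01,
         7.31743366e-02],
       [ 9.99999390e-01, -1.07095056e-03,  2.72138002e-04,
        -3.75418662e-04],
       [-5.46539006e-04, -2.65329460e-01,  9.64157653e-01,
        -1.61283402e-01],
       [ 0.00000000e+00,  0.00000000e+00,  0.00000000e+00,
         1.00000000e+00]])}
```

View pics/a.png

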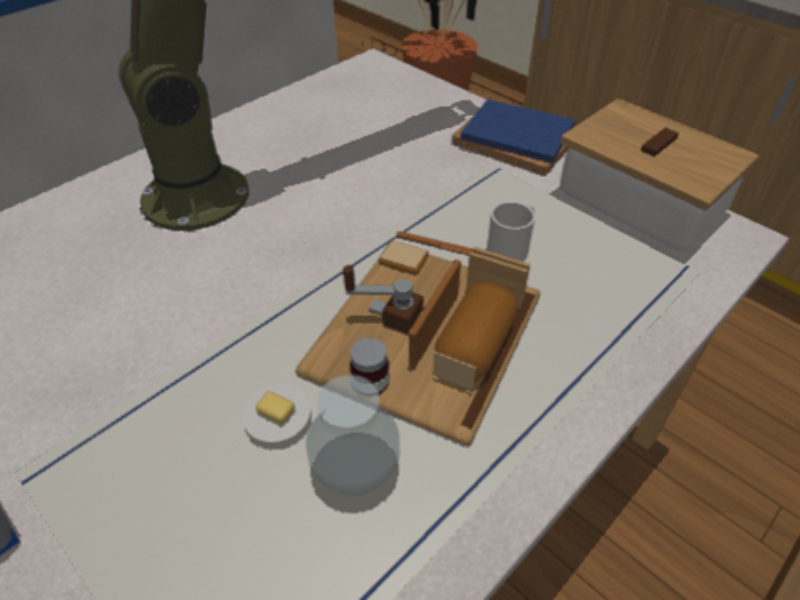

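View pics/b.png

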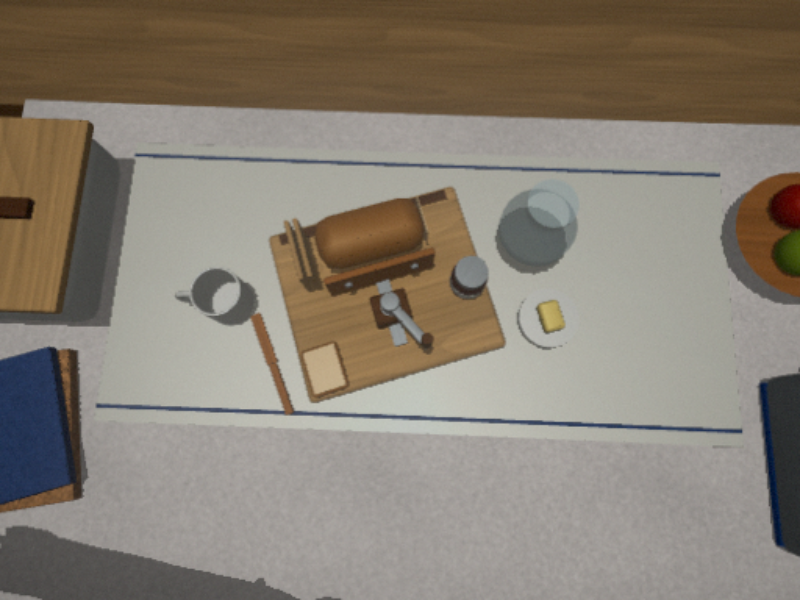

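The scene view shows the post top near (223,171) and the hub near (258,183), in 512-wide pixels. In the top view the hub is near (249,192) and the post near (274,217). I'll zoom in and triangulate.

```bash
cat > h.py <<'E'
import cv2,numpy as np
from scipy.spatial.transform import Rotation as R
from bench import ctrl, get_image, camera_model, close_job
def ray(n,uv,T=None):
    m=camera_model(n);f=192/np.tan(np.radians(m['vertical_fov']/2))
    d=(np.array(uv,float)-[m['cx'],m['cy']])/f;u=d.copy()
    for _ in range(20):u=d/(1+m['k1']*(u@u))
    v=np.r_[u,1]
    if n=='wrist':
        H=T@m['hand_eye'];return H[:3,3],H[:3,:3]@v
    Rm=R.from_rotvec(m['rvec']).as_matrix();return -Rm.T@m['tvec'],Rm.T@v
def plane(n,uv,z,T=None):
    o,d=ray(n,uv,T);return o+d*(z-o[2])/d[2]
def tri(r1,r2):
    (o1,d1),(o2,d2)=r1,r2
    k=np.linalg.lstsq(np.c_[d1,-d2],o2-o1,rcond=None)[0]
    a,b=o1+k[0]*d1,o2+k[1]*d2;return (a+b)/2,np.linalg.norm(a-b)
def T():
    s=ctrl.get_state();M=np.eye(4);M[:3,:3]=R.from_rotvec(s['tool_rot']).as_matrix();M[:3,3]=s['position'];return M
E
python3 - <<'E'
import numpy as np,cv2
a=np.load('pics/scene.npy')[150:220,205:285];b=np.load('pics/top.npy')[175:235,230:310]
f=lambda i:cv2.resize(i[:,:,::-1],None,fx=7,fy=7,interpolation=cv2.INTER_CUBIC)
c=np.vstack([f(a)[:300],f(b)[:300]]);cv2.imwrite('pics/c.png',c)
E
```

```text
(no output)
```

View pics/c.png

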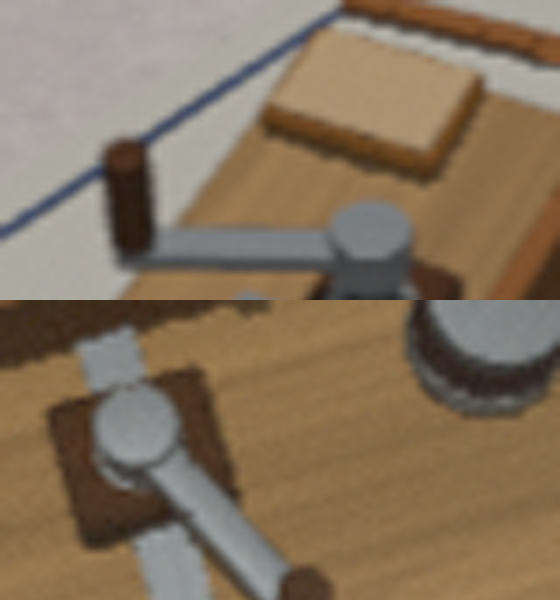

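The zoomed crop puts the scene post top at (222.7,171.9) and the hub at (257.8,182.5). In the top view the hub is at (249.2,192.5) and the post at about (273.8,216.5).

Run:
```python
from h import *
np.set_printoptions(precision=4,suppress=True)
p=tri(ray('scene',(222.7,171.9)),ray('top',(273.8,216.5)));h=tri(ray('scene',(257.8,182.5)),ray('top',(249.2,192.5)))
print(p,h,np.linalg.norm((p[0]-h[0])[:2]))
pp=(plane('scene',(222.7,171.9),.136),plane('top',(273.8,216.5),.136));hh=(plane('scene',(257.8,182.5),.1),plane('top',(249.2,192.5),.1))
print(pp,hh)
P=sum(pp)/2;H=sum(hh)/2;d=P-H;print(P,H,np.linalg.norm(d[:2]),np.degrees(np.arctan2(d[1],d[0])))
# board corners (top picture)
c=[plane('top',np.array(u)/1.5625,.02) for u in((270,238),(452,188),(504,347),(314,400))];print(c)
M=T();print(M)
```

```text
(array([ 0.5073, -0.0112,  0.1345]), np.float64(0.0026694670032367794)) (array([0.5687, 0.0484, 0.0986]), np.float64(0.0016267113554879608)) 0.08560116174097722
(array([ 0.5092, -0.0111,  0.136 ]), array([ 0.5063, -0.0123,  0.136 ])) (array([0.5701, 0.0482, 0.1   ]), array([0.5679, 0.0477, 0.1   ]))
[ 0.5078 -0.0117  0.136 ] [0.569  0.0479 0.1   ] 0.0854376211512392 -135.7635735526162
[array([0.6887, 0.2627, 0.02  ]), array([ 0.7933, -0.0506,  0.02  ]), array([ 0.5141, -0.1426,  0.02  ]), array([0.4155, 0.166 , 0.02  ])]
[[-0.9735  0.2287 -0.0003  0.1486]
 [ 0.2287  0.9735 -0.0017  0.6323]
 [-0.0001 -0.0017 -1.      0.2216]
 [ 0.      0.      0.      1.    ]]
```

```bash
python3 inch.py '-0.335 -0.242 0 -0.5 0.7;-0.335 -0.242 0 -0.5 0.7;-0.335 -0.242 0 -0.5 0.7;-0.335 -0.242 0 -0.5 0.7;-0.335 -0.242 0 -0.5 0.7;-0.335 -0.242 0 -0.5 0.7;-0.335 -0.242 0 -0.5 0.7;-0.335 -0.242 0 -0.5 0.7;-0.335 -0.242 0 -0.5 0.7;-0.498 -0.545 0 -1.0 0.7;-0.498 -0.545 0 -1.0 0.7;-0.498 -0.545 0 -1.0 0.7;-0.498 -0.545 0 -1.0 0.7;-0.498 -0.545 0 -1.0 0.7;-0.498 -0.545 0 -1.0 0.7;-0.498 -0.545 0 -1.0 0.7;-0.498 -0.545 0 -1.0 0.7;-0.498 -0.545 0 -1.0 0.7;-0.498 -0.545 0 -1.0 0.7;-0.498 -0.545 0 -1.0 0.7' 3
cat > st.py <<'E'
from h import *
np.set_printoptions(precision=4,suppress=True)
H=np.array([.569,.0479]);s=ctrl.get_state();M=T()
y=M[:2,1]/np.linalg.norm(M[:2,1]);d=M[:2,3]-H
print('t',s['time'],'pos',s['position'],'yang',np.degrees(np.arctan2(y[1],y[0])),'tool pos ang',np.degrees(np.arctan2(d[1],d[0])),'rad',np.hypot(*d),'F',s['ft_force'],'Ftool',M[:3,:3].T@s['ft_force'],'Tq',s['torque'],'w',s['grip_width'],s['grip_force'])
E
python3 st.py
```

```text
time: 2.1
position: [0.5085, -0.0095, 0.2223]
tool_rot: [1.183, -2.91, -0.001]
ft_force: [0.0, 0.6, 0.3]
grip_width: 0.698
grip_force: 0.0
t 2.1 pos [ 0.5085 -0.0095  0.2223] yang 134.26555287042353 tool pos ang -136.48396349759608 rad 0.08340937449866882 F [0.0012 0.5686 0.2543] Ftool [-0.3977  0.4066 -0.254 ] Tq [0.0373 0.036  0.0201] w 0.6984007748496943 0.0
```

Run:
```python
from h import *
M=T();w=get_image('wrist')
cv2.imwrite('pics/d.png',cv2.resize(w[:,:,::-1],(800,600)))
np.save('pics/w.npy',w);np.save('pics/M.npy',M)
```

```text
(no output)
```

View pics/d.png

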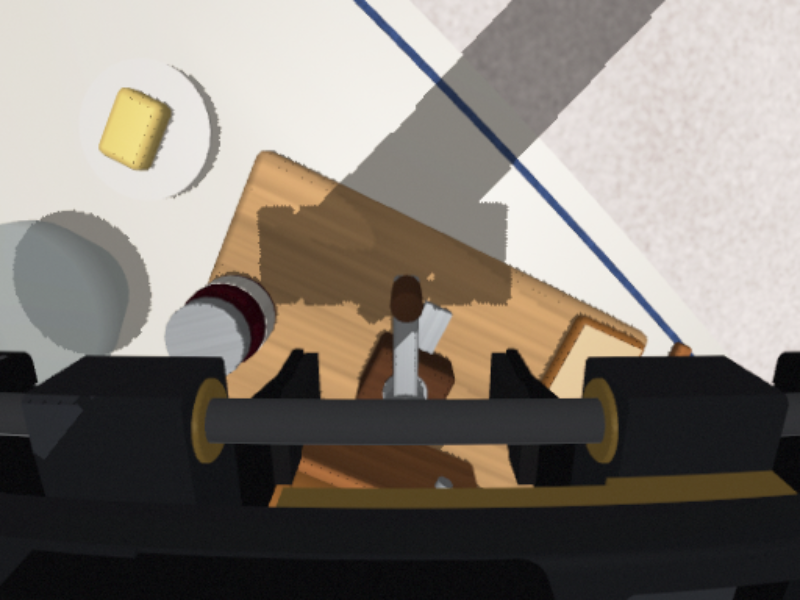

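The wrist view shows the post at about x=406, y 275–322 in the 800-wide picture, with the lever running down to the hub behind the gripper bar. The arm is vertical in the picture, so the tool is well aligned.

```bash
python3 - <<'E'
from h import *
np.set_printoptions(precision=4,suppress=True)
M=np.load('pics/M.npy')
for v in (292,300,306):
  p=plane('wrist',(406/1.5625,v/1.5625),.136,M);print(v,p,np.linalg.inv(M)@np.r_[p,1])
print(plane('wrist',(406/1.5625,287/1.5625),.136,M))
E
python3 st.py
```

```text
292 [ 0.5003 -0.0157  0.136 ] [0.0102 0.0013 0.0863 1.    ]
300 [ 0.5033 -0.0127  0.136 ] [0.0059 0.0013 0.0863 1.    ]
306 [ 0.5057 -0.0104  0.136 ] [0.0027 0.0013 0.0863 1.    ]
[ 0.4984 -0.0175  0.136 ]
t 2.15 pos [ 0.5086 -0.0097  0.2224] yang 134.26538633300856 tool pos ang -136.36494745036958 rad 0.08345173414024802 F [ 0.5654 -0.6053 -0.2524] Ftool [ 0.0175 -0.8282  0.252 ] Tq [0.0424 0.0507 0.0114] w 0.7035315050389647 0.0
```

```bash
python3 inch.py '0.002 0.001 0.04 0 0.7;0.002 0.001 0.08 0 0.7;0.002 0.001 0.10 0 0.7;0.002 0.001 0.114 0 0.5;0.002 0.001 0.114 0 0.3;0.002 0.001 0.114 0 0.3;0.002 0.001 0.114 0 0.3;0.002 0.001 0.114 0 0.3;0.002 0.001 0.114 0 0.3;0.002 0.001 0.114 0 0.3' 3;python3 st.py
```

```text
time: 3.15
position: [0.507, -0.0123, 0.109]
tool_rot: [-1.178, 2.911, -0.0]
ft_force: [1.2, -0.1, -0.2]
grip_width: 0.308
grip_force: 0.0
t 3.15 pos [ 0.507  -0.0123  0.109 ] yang 134.07008755586688 tool pos ang -135.80983627828576 rad 0.08642199575489552 F [ 1.1577 -0.1464 -0.2312] Ftool [-0.7298 -0.9103  0.2322] Tq [ 0.0349  0.0331 -0.0249] w 0.308094065198243 0.0
```

```bash
python3 inch.py '0 0.001 0 0 0.3;0 0.002 0 0 0.3;0 0.003 0 0 0.3;0 0.004 0 0 0.3;0 0.005 0 0 0.3;0 0.006 0 0 0.3;0 0.006 0 0 0.3' 60;python3 st.py; python3 inch.py '0 0.001 0 0 0.3;0 0.002 0 0 0.3;0 0.003 0 0 0.3;0 0.003 0 0 0.3' ;python3 st.py
```

```text
time: 3.85
position: [0.5026, -0.0081, 0.1086]
tool_rot: [-1.179, 2.912, -0.0]
ft_force: [-0.2, 0.3, -0.3]
grip_width: 0.297
grip_force: 0.1
t 3.85 pos [ 0.5026 -0.0081  0.1086] yang 134.08107610529294 tool pos ang -139.87330734626298 rad 0.08682993800760638 F [-0.2198  0.349  -0.2695] Ftool [-0.0849  0.4037  0.2694] Tq [ 0.0456  0.0049 -0.0155] w 0.29679325767676373 0.12724513685498096
time: 4.25
position: [0.5017, -0.0069, 0.109]
tool_rot: [-1.177, 2.91, -0.004]
ft_force: [3.3, -3.2, -1.1]
grip_width: 0.298
grip_force: 2.6
t 4.25 pos [ 0.5017 -0.0069  0.109 ] yang 134.0437860450634 tool pos ang -140.8529351589382 rad 0.08678639106846699 F [ 3.3033 -3.238  -1.1454] Ftool [-0.1219 -4.6206  1.1592] Tq [-0.6931 -0.8367 -0.0688] w 0.29814568430721955 2.6277051866054535
```

```bash
python3 inch.py '-0.0001 0.002 0 0.025 0.3;-0.0003 0.0042 0 0.05 0.3;-0.0005 0.0063 0 0.075 0.3;-0.0008 0.0085 0 0.1 0.3;-0.0012 0.0106 0 0.125 0.3;-0.0016 0.0127 0 0.15 0.3;-0.0016 0.0127 0 0.15 0.3';python3 st.py; python3 inch.py '-0.0001 0.002 0 0.025 0.3;-0.0003 0.0042 0 0.05 0.3;-0.0005 0.0063 0 0.075 0.3;-0.0008 0.0085 0 0.1 0.3;-0.0008 0.0085 0 0.1 0.3';python3 st.py
```

```text
time: 4.95
position: [0.4941, 0.0035, 0.109]
tool_rot: [-0.955, 2.99, -0.003]
ft_force: [4.7, -3.1, -2.0]
grip_width: 0.302
grip_force: 2.6
t 4.95 pos [0.4941 0.0035 0.109 ] yang 125.4320701840007 tool pos ang -149.35963397024116 rad 0.08703022360442138 F [ 4.6583 -3.1116 -2.0084] Ftool [-1.9876 -5.2304  2.027 ] Tq [-0.6383 -0.9524  0.0271] w 0.301580743213381 2.615540474653244
time: 5.45
position: [0.4899, 0.011, 0.1089]
tool_rot: [-0.805, 3.034, -0.003]
ft_force: [5.9, -3.7, -3.0]
grip_width: 0.3
grip_force: 2.6
t 5.45 pos [0.4899 0.011  0.1089] yang 119.70847318842196 tool pos ang -154.98007869205733 rad 0.08727074445222652 F [ 5.8593 -3.6565 -3.0461] Ftool [-3.2696 -6.0717  3.07  ] Tq [-0.6513 -1.0732 -0.0059] w 0.29973991482135975 2.569669559597969
```

```bash
python3 inch.py '-0.0006 0.002 0 0.025 0.3;-0.0008 0.0042 0 0.05 0.3;-0.001 0.0063 0 0.075 0.3;-0.0013 0.0085 0 0.1 0.3;-0.0013 0.0085 0 0.1 0.3';python3 st.py; python3 inch.py '-0.0001 0.001 0 0.012 0.3;-0.0001 0.002 0 0.025 0.3;-0.0001 0.003 0 0.035 0.3;-0.0001 0.003 0 0.035 0.3';python3 st.py
```

```text
time: 5.95
position: [0.4866, 0.0187, 0.1089]
tool_rot: [-0.652, 3.071, -0.003]
ft_force: [4.6, -3.3, -2.3]
grip_width: 0.298
grip_force: 2.6
t 5.95 pos [0.4866 0.0187 0.1089] yang 113.9657636408508 tool pos ang -160.4841848418356 rad 0.08739294748076958 F [ 4.5884 -3.295  -2.2655] Ftool [-2.8498 -4.869   2.2835] Tq [-0.7659 -1.0241  0.034 ] w 0.29848893524824327 2.576051875948906
time: 6.35
position: [0.4857, 0.0213, 0.1089]
tool_rot: [-0.598, 3.081, -0.003]
ft_force: [4.8, -3.3, -2.1]
grip_width: 0.299
grip_force: 2.7
t 6.35 pos [0.4857 0.0213 0.1089] yang 111.96410027334007 tool pos ang -162.31733455464268 rad 0.08747436696585656 F [ 4.7652 -3.2839 -2.0908] Ftool [-3.186  -4.8225  2.1108] Tq [-0.8409 -1.0627  0.0108] w 0.2989220848705607 2.6635075360536575
```

```bash
cat > chk.py <<'E'
import sys
from h import *
s=ctrl.get_state();f=T()[:3,:3].T@s['ft_force'];print('Ftool',f.round(2),s['position'].round(4))
sys.exit(int(-f[1]>9))
E
python3 inch.py '-0.0001 0.0013 0 0.015 0.3;-0.0003 0.0025 0 0.03 0.3;-0.0003 0.0025 0 0.03 0.3' >/dev/null && python3 chk.py && python3 inch.py '-0.0001 0.0013 0 0.015 0.3;-0.0003 0.0025 0 0.03 0.3;-0.0003 0.0025 0 0.03 0.3' >/dev/null && python3 chk.py && python3 inch.py '-0.0001 0.0013 0 0.015 0.3;-0.0003 0.0025 0 0.03 0.3;-0.0003 0.0025 0 0.03 0.3' >/dev/null && python3 chk.py && python3 inch.py '-0.0001 0.0013 0 0.015 0.3;-0.0003 0.0025 0 0.03 0.3;-0.0003 0.0025 0 0.03 0.3' >/dev/null && python3 chk.py; python3 st.py
```

```text
Ftool [-3.35 -5.69  2.56] [0.4849 0.0237 0.1089]
Ftool [-1.76 -5.6   2.4 ] [0.4842 0.026  0.1088]
Ftool [-1.8  -5.7   1.55] [0.4836 0.0284 0.1088]
Ftool [-2.97 -5.88  1.23] [0.4831 0.0308 0.1088]
t 7.55 pos [0.4831 0.0308 0.1088] yang 105.0781975555968 tool pos ang -168.76837652535656 rad 0.08761319897656063 F [ 4.4036 -4.9031 -1.2116] Ftool [-2.9746 -5.8769  1.2307] Tq [-0.9266 -0.8917  0.0933] w 0.2997246389614345 2.6504259556531906
```

```bash
python3 inch.py '-0.0001 0.0013 0 0.015 0.3;-0.0003 0.0025 0 0.03 0.3;-0.0003 0.0025 0 0.03 0.3' >/dev/null && python3 chk.py && python3 inch.py '-0.0001 0.0013 0 0.015 0.3;-0.0003 0.0025 0 0.03 0.3;-0.0003 0.0025 0 0.03 0.3' >/dev/null && python3 chk.py && python3 inch.py '-0.0001 0.0013 0 0.015 0.3;-0.0003 0.0025 0 0.03 0.3;-0.0003 0.0025 0 0.03 0.3' >/dev/null && python3 chk.py && python3 inch.py '-0.0001 0.0013 0 0.015 0.3;-0.0003 0.0025 0 0.03 0.3;-0.0003 0.0025 0 0.03 0.3' >/dev/null && python3 chk.py && python3 inch.py '-0.0001 0.0013 0 0.015 0.3;-0.0003 0.0025 0 0.03 0.3;-0.0003 0.0025 0 0.03 0.3' >/dev/null && python3 chk.py; python3 st.py
```

```text
Ftool [-2.12 -5.45  1.19] [0.4826 0.0332 0.1087]
Ftool [-1.73 -5.74  1.23] [0.4822 0.0356 0.1087]
Ftool [-2.6  -6.49  0.6 ] [0.4821 0.0375 0.1087]
Ftool [-2.82 -6.26  0.88] [0.4818 0.0399 0.1086]
Ftool [-2.59 -7.86  1.03] [0.4816 0.0424 0.1086]
t 9.05 pos [0.4816 0.0424 0.1086] yang 96.44989081787526 tool pos ang -176.380802454286 rad 0.08761820872221655 F [ 3.4591 -7.5264 -0.9993] Ftool [-2.5911 -7.864   1.0267] Tq [-1.4578 -0.6867 -0.0402] w 0.29981967924033437 3.3193957060575485
```

```bash
python3 inch.py '-0.0001 0.0013 0 0.015 0.3;-0.0003 0.0025 0 0.03 0.3;-0.0003 0.0025 0 0.03 0.3' >/dev/null && python3 chk.py && python3 inch.py '-0.0001 0.0013 0 0.015 0.3;-0.0003 0.0025 0 0.03 0.3;-0.0003 0.0025 0 0.03 0.3' >/dev/null && python3 chk.py && python3 inch.py '-0.0001 0.0013 0 0.015 0.3;-0.0003 0.0025 0 0.03 0.3;-0.0003 0.0025 0 0.03 0.3' >/dev/null && python3 chk.py && python3 inch.py '-0.0001 0.0013 0 0.015 0.3;-0.0003 0.0025 0 0.03 0.3;-0.0003 0.0025 0 0.03 0.3' >/dev/null && python3 chk.py && python3 inch.py '-0.0001 0.0013 0 0.015 0.3;-0.0003 0.0025 0 0.03 0.3;-0.0003 0.0025 0 0.03 0.3' >/dev/null && python3 chk.py; python3 st.py
```

```text
Ftool [-1.41 -6.25  0.95] [0.4814 0.0448 0.1086]
Ftool [-2.4  -6.78 -0.14] [0.4813 0.0473 0.1085]
Ftool [-2.25 -6.71  0.65] [0.4813 0.0497 0.1085]
Ftool [-1.61 -6.43 -0.45] [0.4813 0.0522 0.1084]
Ftool [-1.12 -7.44 -0.24] [0.4815 0.0546 0.1083]
t 10.55 pos [0.4815 0.0546 0.1083] yang 87.84856568516122 tool pos ang 175.60996528869885 rad 0.08779661960173891 F [ 0.839  -7.4716  0.2647] Ftool [-1.1186 -7.4357 -0.2385] Tq [-1.5329 -0.221  -0.0086] w 0.30262245088465056 3.3906184136867523
```

```bash
python3 inch.py '-0.0001 0.0013 0 0.015 0.3;-0.0003 0.0025 0 0.03 0.3;-0.0003 0.0025 0 0.03 0.3' >/dev/null && python3 chk.py && python3 inch.py '-0.0001 0.0013 0 0.015 0.3;-0.0003 0.0025 0 0.03 0.3;-0.0003 0.0025 0 0.03 0.3' >/dev/null && python3 chk.py && python3 inch.py '-0.0001 0.0013 0 0.015 0.3;-0.0003 0.0025 0 0.03 0.3;-0.0003 0.0025 0 0.03 0.3' >/dev/null && python3 chk.py && python3 inch.py '-0.0001 0.0013 0 0.015 0.3;-0.0003 0.0025 0 0.03 0.3;-0.0003 0.0025 0 0.03 0.3' >/dev/null && python3 chk.py && python3 inch.py '-0.0001 0.0013 0 0.015 0.3;-0.0003 0.0025 0 0.03 0.3;-0.0003 0.0025 0 0.03 0.3' >/dev/null && python3 chk.py; python3 st.py
```

```text
Ftool [-1.59 -6.09 -0.15] [0.4816 0.0571 0.1083]
Ftool [-1.3  -6.09 -0.69] [0.4819 0.0595 0.1082]
Ftool [-0.22 -6.59 -1.56] [0.4822 0.062  0.1082]
Ftool [-1.15 -6.96 -0.94] [0.4826 0.0645 0.1081]
Ftool [ 0.97 -6.39 -2.15] [0.4831 0.0668 0.1081]
t 12.05 pos [0.4831 0.0668 0.1081] yang 79.25224722124072 tool pos ang 167.56236935857044 rad 0.08795004219318822 F [-2.1397 -6.0925  2.181 ] Ftool [ 0.972  -6.3942 -2.1499] Tq [-1.5832  0.3253 -0.0436] w 0.3061015007438451 3.49699929356575
```

```bash
python3 inch.py '-0.0001 0.0013 0 0.015 0.3;-0.0003 0.0025 0 0.03 0.3;-0.0003 0.0025 0 0.03 0.3' >/dev/null && python3 chk.py && python3 inch.py '-0.0001 0.0013 0 0.015 0.3;-0.0003 0.0025 0 0.03 0.3;-0.0003 0.0025 0 0.03 0.3' >/dev/null && python3 chk.py && python3 inch.py '-0.0001 0.0013 0 0.015 0.3;-0.0003 0.0025 0 0.03 0.3;-0.0003 0.0025 0 0.03 0.3' >/dev/null && python3 chk.py && python3 inch.py '-0.0001 0.0013 0 0.015 0.3;-0.0003 0.0025 0 0.03 0.3;-0.0003 0.0025 0 0.03 0.3' >/dev/null && python3 chk.py && python3 inch.py '-0.0001 0.0013 0 0.015 0.3;-0.0003 0.0025 0 0.03 0.3;-0.0003 0.0025 0 0.03 0.3' >/dev/null && python3 chk.py; python3 st.py
```

```text
Ftool [ 0.31 -6.3  -2.7 ] [0.4837 0.0693 0.108 ]
Ftool [ 0.69 -7.2  -2.97] [0.4842 0.0717 0.108 ]
Ftool [ 1.14 -9.81 -2.92] [0.4848 0.0731 0.1078]
t 12.95 pos [0.4848 0.0731 0.1078] yang 74.07693464805938 tool pos ang 163.35211477810557 rad 0.08792814074727383 F [-3.7724 -9.1072  2.984 ] Ftool [ 1.1407 -9.8119 -2.9157] Tq [-2.0072  0.7474 -0.0159] w 0.3027629944649891 4.5235276222229
```

```bash
cat > avg.py <<'E'
from h import *
np.set_printoptions(precision=3,suppress=True)
L=[]
for i in range(5):
    s=ctrl.get_state();L.append(np.r_[T()[:3,:3].T@s['ft_force'],s['torque'],s['position'],s['time'],s['grip_force']]);get_image('wrist')
print(np.mean(L,0),np.std(L,0)[:3])
E
python3 avg.py; python3 inch.py '0 0.0005 0 0 0.3;0 0.0005 0 0 0.3'>/dev/null; python3 avg.py
```

```text
[ 0.921 -9.033 -2.673 -1.984  0.728 -0.013  0.485  0.073  0.108 13.05
  4.513] [0.567 0.429 0.262]
[ 0.837 -9.746 -2.915 -2.105  0.797 -0.028  0.485  0.073  0.108 13.5
  4.832] [0.388 0.306 0.29 ]
```

```bash
python3 inch.py '0 0.0005 0 0 0.3;0 0.001 0 0 0.3;0 0.001 0 0 0.3'>/dev/null; python3 avg.py; python3 chk.py
```

```text
[  1.429 -10.645  -3.587  -2.34    0.9    -0.05    0.485   0.074   0.108
  14.05    5.399] [0.413 0.436 0.407]
Ftool [  0.51 -11.22  -3.42] [0.4848 0.0737 0.1077]
```

```bash
python3 inch.py '0 0.0005 0 0 0.3;0 0.001 0 0 0.3;0 0.0015 0 0 0.3;0 0.0015 0 0 0.3'>/dev/null; python3 avg.py; python3 chk.py
```

```text
[  1.746 -11.978  -4.098  -2.678   1.113  -0.01    0.485   0.074   0.108
  14.7     6.243] [0.359 0.403 0.522]
Ftool [  1.39 -13.    -4.61] [0.4849 0.0743 0.1076]
```

```bash
python3 inch.py '0 0.0005 0 0 0.3;0 0.001 0 0 0.3;0 0.0015 0 0 0.3;0 0.002 0 0 0.3;0 0.002 0 0 0.3'>/dev/null; python3 avg.py; python3 chk.py
```

```text
[  2.019 -14.552  -4.788  -3.143   1.331  -0.011   0.485   0.075   0.107
  15.45    7.368] [0.239 0.308 0.412]
Ftool [  2.43 -15.02  -4.76] [0.485  0.0752 0.1074]
```

```bash
python3 inch.py '0 -0.0003 0 0 0.3;0 -0.0003 0 0 0.3;0 -0.0003 0 0 0.3;0 -0.0003 0 0 0.3;0 -0.0003 0 0 0.3;0 -0.0003 0 0 0.3'>/dev/null; python3 avg.py; python3 inch.py '0 0 0 0 0.3;0 0 0 0 0.3;0 0 0 0 0.3;0 0 0 0 0.3;0 0 0 0 0.3;0 0 0 0 0.3'>/dev/null; python3 avg.py;python3 st.py
```

```text
[  2.267 -14.339  -5.11   -3.044   1.294  -0.04    0.485   0.075   0.107
  16.3     7.168] [0.389 0.375 0.523]
[  1.863 -14.269  -4.399  -3.071   1.29   -0.029   0.485   0.075   0.107
  17.15    7.168] [0.417 0.611 0.422]
t 17.3 pos [0.4849 0.0751 0.1075] yang 74.01083956650088 tool pos ang 162.05727533309172 rad 0.08837063136540999 F [ -6.0371 -14.5576   5.0902] Ftool [  1.8227 -15.7085  -4.9194] Tq [-3.0422  1.3045  0.0153] w 0.2982410862026262 7.167661786079407
```

```bash
python3 inch.py '0 -0.001 0 0 0.3;0 -0.002 0 0 0.3;0 -0.003 0 0 0.3;0 -0.004 0 0 0.3;0 -0.005 0 0 0.3;0 -0.006 0 0 0.3;0 -0.006 0 0 0.3'>/dev/null;python3 st.py;  python3 inch.py '0 -0.001 0 0 0.3;0 -0.002 0 0 0.3;0 -0.003 0 0 0.3;0 -0.004 0 0 0.3;0 -0.004 0 0 0.3'>/dev/null;python3 st.py
```

```text
t 18.0 pos [0.4848 0.0731 0.108 ] yang 74.11224104934895 tool pos ang 163.326454191045 rad 0.08788336416694725 F [-2.548  -6.1533  2.3485] Ftool [ 0.7739 -6.6254 -2.3185] Tq [-1.4032  0.4907  0.029 ] w 0.3041397987074522 3.1306660920381546
t 18.5 pos [0.4851 0.072  0.1085] yang 74.20549763161627 tool pos ang 163.96784271460302 rad 0.08725951824158223 F [-3.7891 -3.0562  0.8964] Ftool [ 2.8149 -3.972  -0.8946] Tq [-0.5743  0.5331 -0.018 ] w 0.2975335744307194 1.4775742962956429
```

```bash
python3 inch.py '0 -0.001 0 0 0.3;0 -0.002 0 0 0.3;0 -0.003 0 0 0.3;0 -0.004 0 0 0.3;0 -0.004 0 0 0.3;0 -0.004 0 0 0.3'>/dev/null;python3 st.py;  python3 inch.py '0 -0.001 0 0 0.3;0 -0.002 0 0 0.3;0 -0.003 0 0 0.3;0 -0.003 0 0 0.3;0 -0.003 0 0 0.3'>/dev/null;python3 st.py
```

```text
t 19.1 pos [0.4846 0.0681 0.1086] yang 74.20367915645227 tool pos ang 166.5366912573971 rad 0.08676444410213871 F [-0.0933  0.8396 -0.0107] Ftool [0.3183 0.7825 0.011 ] Tq [-0.001   0.0379  0.0283] w 0.29900864137212774 0.0
t 19.6 pos [0.4837 0.065  0.1086] yang 74.19627672061478 tool pos ang 168.64771332816437 rad 0.08703402442378001 F [ 0.252  -0.0615 -0.6666] Ftool [-0.2592  0.0094  0.6667] Tq [ 0.035  -0.0132  0.0364] w 0.30415301654621923 0.0
```

```bash
python3 inch.py '0 -0.0005 0 0 0.3;0 -0.001 0 0 0.3;0 -0.001 0 0 0.3'>/dev/null;python3 st.py;  python3 inch.py '0 -0.0005 0 0 0.3;0 -0.001 0 0 0.3;0 -0.001 0 0 0.3'>/dev/null;python3 st.py
```

```text
t 19.9 pos [0.4834 0.064  0.1086] yang 74.19023911201097 tool pos ang 169.35409037346173 rad 0.08712241242833806 F [-0.0115 -0.1017  1.1511] Ftool [-0.0166 -0.1009 -1.1511] Tq [ 0.0006 -0.0069  0.0275] w 0.2992500618487853 0.0
t 20.2 pos [0.4831 0.063  0.1086] yang 74.19207272916356 tool pos ang 170.01071609511817 rad 0.08720957794048652 F [ 0.1872 -0.5478  0.5455] Ftool [-0.3294 -0.476  -0.5456] Tq [-0.0096  0.0125  0.0201] w 0.29860857181159184 0.0
```

```bash
python3 inch.py '0 -0.0005 0 0 0.3;0 -0.001 0 0 0.3;0 -0.001 0 0 0.3'>/dev/null;python3 st.py|cut -c1-60,120-
```

```text
t 20.5 pos [0.483  0.0625 0.1086] yang 74.21120416907982 too965  0.3871 -0.8845] Ftool [-0.0836  0.4254  0.8848] Tq [ 0.2195 -0.0933 -0.0426] w 0.30119014730610627 0.5925430614081506
```

```bash
python3 inch.py '0 -0.0005 0 0 0.3;0 -0.001 0 0 0.3;0 -0.001 0 0 0.3'>/dev/null;python3 st.py|cut -c1-60,120-
```

```text
t 20.8 pos [0.4828 0.0618 0.1087] yang 74.21803159247175 too814  1.7588 -0.836 ] Ftool [-0.0808  1.8497  0.838 ] Tq [ 0.6419 -0.1941 -0.0288] w 0.30296217502625955 1.4821222051978111
```

```bash
python3 inch.py '0 -0.0002 0 0 0.3;0 -0.0003 0 0 0.3;0 -0.0003 0 0 0.3'>/dev/null;python3 avg.py
```

```text
[-0.298  4.22   0.143  0.891 -0.284 -0.007  0.483  0.061  0.109 21.2
  2.098] [0.687 0.446 0.466]
```

```bash
python3 inch.py '0 -0.0 0 0 0.3'>/dev/null;python3 avg.py;python3 inch.py '0 0.0004 0 0 0.3;0 0.0005 0 0 0.3;0 0.0005 0 0 0.3'>/dev/null;python3 avg.py
```

```text
[ 0.106  4.845 -0.21   1.026 -0.284 -0.003  0.483  0.061  0.109 21.55
  2.339] [0.445 0.455 0.221]
[ 0.573  3.807 -0.517  0.89  -0.223  0.021  0.483  0.061  0.109 22.1
  2.016] [0.499 0.101 0.284]
```

```bash
python3 inch.py '0 0.0003 0 0 0.3;0 0.0003 0 0 0.3;0 0.0003 0 0 0.3'>/dev/null;python3 avg.py;python3 st.py|cut -c1-60
```

```text
[ 1.216  3.11  -0.292  0.706 -0.093  0.018  0.483  0.062  0.109 22.65
  1.577] [0.704 0.288 0.25 ]
t 22.8 pos [0.4827 0.0615 0.1085] yang 74.19506152991285 too
```

```bash
python3 inch.py '0 -0.0002 0 0 0.3;0 -0.0002 0 0 0.3;0 -0.0002 0 0 0.3;0 -0.0002 0 0 0.3'>/dev/null;python3 avg.py;python3 inch.py '0 0 0 0 0.3;0 0 0 0 0.3;0 0 0 0 0.3;0 0 0 0 0.3;0 0 0 0 0.3;0 0 0 0 0.3'>/dev/null;python3 avg.py;python3 inch.py '0 0 0 0 0.3;0 0 0 0 0.3;0 0 0 0 0.3;0 0 0 0 0.3;0 0 0 0 0.3;0 0 0 0 0.3'>/dev/null;python3 avg.py;python3 st.py|cut -c1-60
```

```text
[ 0.253  3.322 -0.28   0.74  -0.118 -0.013  0.483  0.061  0.109 23.3
  1.605] [0.434 0.403 0.271]
[ 0.422  3.325  0.2    0.719 -0.101  0.017  0.483  0.061  0.109 24.15
  1.605] [0.301 0.522 0.37 ]
[ 0.614  3.323 -0.359  0.749 -0.115  0.021  0.483  0.061  0.109 25.
  1.604] [0.22  0.369 0.411]
t 25.15 pos [0.4827 0.0615 0.1086] yang 74.19926438554904 to
```

```bash
python3 inch.py '0 -0.0002 0 0 0.3;0 -0.0002 0 0 0.3;0 -0.0002 0 0 0.3;0 -0.0002 0 0 0.3;0 -0.0002 0 0 0.3;0 -0.0002 0 0 0.3'>/dev/null;python3 avg.py;python3 inch.py '0 0 0 0 0.3;0 0 0 0 0.3;0 0 0 0 0.3;0 0 0 0 0.3;0 0 0 0 0.3;0 0 0 0 0.3'>/dev/null;python3 avg.py
```

```text
[ 0.937  3.556 -0.119  0.843 -0.126  0.022  0.483  0.061  0.109 25.85
  1.873] [0.504 0.452 0.412]
[ 0.642  3.836 -0.484  0.872 -0.123  0.002  0.483  0.061  0.109 26.7
  1.947] [0.422 0.132 0.42 ]
```

```bash
python3 inch.py '0 0.001 0 0 0.3;0 0.002 0 0 0.3;0 0.003 0 0 0.3;0 0.004 0 0 0.3;0 0.005 0 0 0.3;0 0.006 0 0 0.3;0 0.006 0 0 0.6;0 0.006 0 0 0.6;0 0.006 0 0 0.6;0 0.006 0 0 0.6;0 0.006 0 0 0.6'>/dev/null;python3 st.py
```

```text
t 27.95 pos [0.4842 0.067  0.1086] yang 74.19901992951769 tool pos ang 167.295381740048 rad 0.08690268151242202 F [-0.5328  0.576   0.4334] Ftool [ 0.6695  0.4091 -0.4334] Tq [-0.046  -0.0114 -0.044 ] w 0.5851861838931476 0.0
```

```bash
python3 inch.py '0 0 -0.02 0 0.6;0 0 -0.05 0 0.6;0 0 -0.08 0 0.6;0 0 -0.11 0 0.6;0 0 -0.11 0 0.6;0 0 -0.11 0 0.6'
python3 - <<'E'
from h import *
a=get_image('scene');w=get_image('wrist')
cv2.imwrite('pics/e.png',np.hstack([cv2.resize(i[:,:,::-1],(400,300)) for i in(a,w)]))
E
```

```text
time: 28.55
position: [0.4845, 0.0671, 0.219]
tool_rot: [0.432, 3.111, 0.001]
ft_force: [-0.9, -0.5, 0.3]
grip_width: 0.6
grip_force: 0.0
```

View pics/e.png

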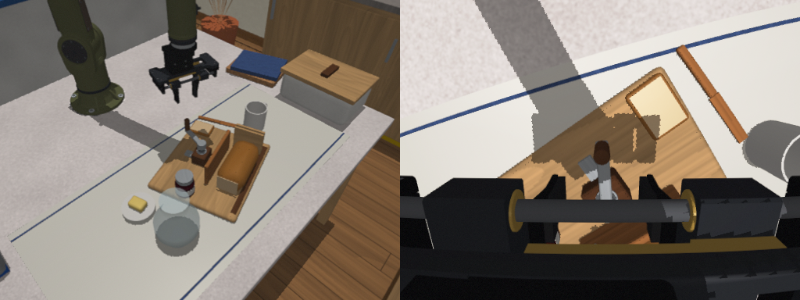

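The post stands where it was left, at about (602,150) in the wrist half of the picture, and the gripper is clear of it. Nothing else has moved.

```bash
python3 -c "
from bench import ctrl, get_image, camera_model, close_job
print(close_job())"
```

```text
the job is handed in; nothing more can be done
None
```

The job is handed in: I turned the clamp screw clockwise to its hard stop, held about 14.3 N on the post for over a second, then pressed back at about 3.3–3.7 N for over 3 s (briefly about 4.8 N just before) with no turning I could detect, and let go with the screw left tight and nothing else disturbed.

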